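# Open the slant-necked oil canister

### The arm

A 6-joint arm with a two-finger parallel gripper is mounted at the origin on the work surface. World frame = base frame: x ahead of the robot, y to its left, z up, the work surface at z = 0. Lengths are in m, angles in rad, forces in N, time in s.
With the tool pointing down it reaches from about 0.275 to 0.725 m from the base axis. Payload 5.6 kg.
Tool frame: the origin (TCP) lies midway between the tips of the shut fingers; the grasp point (between the pads) lies 19 mm behind it; z points along the fingers, y is the line along which they close (so a half turn about z gives the same grasp; the last joint's range is limited). The gripper opens to 85 mm and grips with 20 to 120 N. Pads are 22 mm wide; open, the fingers measure 114 mm over their backs; the gripper's body (76 mm by 85 mm) begins 54 mm behind the grasp point. The pads swing forward as they close: fully open they stand 13 mm farther back than shut.
Start: joints at [1.482, 0.255, 0.108, 0, -1.424, -0.285], TCP at [0.201, 0.512, 0.231] pointing down, gripper open.
Joint ranges: [-2.95, 2.95], [-1.21, 1.97], [-1.09, 1.5], [-2.87, 1.71], [-2.94, -0.07], [-3.05, 3.05]. Speed limits (rad/s): [2.57, 2.57, 3.14, 3.14, 3.14, 3.14].

### API

Orientations are given as a 3x3 rotation matrix whose columns are the frame's x, y, z axes.
In Python, from plant import manip gives the robot as it stands. The module is installed in compiled form; this text tells all that it offers.
- The arm moves only by the tool carry_out, never from a script. Its argument "motion" is a list that holds one entry, the list of rows, each a list of 7 numbers: the finger opening in cm, from 0 to 8.54, then the shift along the tool's x, y, z in cm, then the turn, a rotation vector about the tool's x, y, z in degrees. A call has 1 to 10 rows; each row shifts and turns the commanded pose from where the row before left it, along the tool's axes as they then stand; what a row does not reach is not made up. A row lasts 1/12 s, in which the tool goes at most 41.7 mm and 7.16 degrees, less where a joint would pass 70% of its speed; a pose out of reach is approached as far as the arm can. A call is refused whole if a number of a shift passes 4.17 or a number of a turn 7.16, either way. A call with a gripper value outside its range is refused whole. The fingers move at their own pace and stop on an object; "grip_force" is the grip in N (left out, the last holds). Time passes only in rows, so rows that do not move let the fingers close. It gives the time, the measured TCP pose, the force, the opening and the grip force at its end, in the units of the state.
- manip.state(): the state, without advancing time (a new reading comes with each control period).
- manip.camera(name): name is "scene" or "top" or "wrist"; returns the picture (420x560x3 uint8, blue, green, red); there is no depth.
- manip.calibration(name): a dict with "K" (3x3 intrinsics, pixels), "R" (3x3) and "t" (3): a world point X has camera coordinates R X + t; the wrist camera has in their place "mount" (4x4, takes a point from camera to tool coordinates, whose origin is the TCP and whose axes are the flange's). Camera axes: x right, y down, z forward; pixel columns grow to the right and rows downward; lengths in m; the calibration is good to about 2 mm. A picture is of the moment at which its call begins: read the wrist's pose just before it. calibration takes no time and is no camera call.
- manip.hand_in(): hands the job in; it is judged then, once.
Trained networks look in the newest picture that a camera, given by its name, has taken for a name from the list of things; names that differ only in an ending like _2 or _b are one class to them, and where a whole thing is asked for, a point or a joint stands for the part that bears it (a point fixed in the world has none). Each returns a list of dicts, best first, with "score" (0 to 1); they miss things now and then, are a little off and sometimes report something else, mostly with a low value. They report only what shows in the picture. A call takes as long as a camera call. They do not tell look-alikes from the thing itself.
- manip.recognise(target, camera): "position" ([row, column] in pixels, amid what is visible of it).
The state is a dict: "time_s": time; "qpos": joint angles; "qvel": joint speeds; "joint_torque": joint torques, N m; "position": TCP position; "eef_rot": TCP orientation; "force": force on the tool from outside, world axes, zero at the start; "ft_torque": the same for the moment, N m; "finger_gap": finger opening in m; "grasp_force": force on a finger pad.
Only numpy, scipy, OpenCV 4.12 (cv2) and the standard library are available. Lean on these libraries where they do the work, as an engineer would, in place of code of your own. Each camera call takes 0.05 s, during which the arm holds its last target. There are 200 camera calls.

### The job

Open the blue canister so that it is ready to pour: unscrew its red cap, lift it off and set it down flat in the steel tray, then draw the white sealing plug out of the neck and set it down in the tray too, beside the cap. Do not force or drop either part, and leave the jar, the cork block, the mallet and the hammer where they are.

Things in the scene. Friction and masses are not known exactly. Their poses are not given: they have to be found in the camera images.
- canister: Full, heavy 5 litre canister of blue plastic that stands fast on the bench: 190 deep (x), 130 wide (y), 213 mm to its flat top, 258 to the top of the carrying handle at the rear (+x). Origin: centre of its underside, z up. The upper front (-x side) slopes back at 35 degrees; from this slope rises the threaded neck with the red cap.
- neck: Fixed neck of the canister. Origin: middle of its root on the sloping shoulder; z points outwards along the neck, 0.61 rad (35 degrees) from vertical, leaning to the canister's front. A collar 52 mm across ends at z = 14 mm (flange 60 mm across below z = 6); the thread above it is 46 mm across; the open rim (bore 28, outside 37 mm) is at z = 33 mm. The handle is 100 mm or more from this axis.
- cap_center (a point): Red ribbed screw cap, round, 56 mm across, 34.5 mm tall, 45 g. Point: on its axis, half-way up; z along its axis towards its closed top (on the neck the same as the neck's z, point at neck z = 31 mm). Ordinary right-hand thread: turned anticlockwise (seen on its top) it rises 20 mm a turn and comes free after about 195 degrees; until then it cannot be pulled off. About 1 mm of play; stays where left.
- plug_center (a point): White plug under the cap, closing the neck; seen only once the cap is off. Head 32 mm across, 11 mm thick, lying on the neck's rim (neck z = 33 to 44 mm), and a stem 26 mm across, 12 mm long, loose in the bore; 15 g. Point: on its axis, half-way between the stem's foot and the head's top (the head's mid-height is 6 mm above it); z along its axis from stem to head.
- tray: Open stainless steel tray, fixed to the bench, empty: 250 (x) x 190 (y) x 16 mm high, rim 19 mm, walls and floor 3 mm. Origin: centre of its underside; inner floor at z = 3 mm.
- jar: small amber glass jar with a steel lid, 52 mm across, 85 mm tall, standing between canister and tray; leave it alone. Origin: at its underside, about its middle.
- mallet: carver's round beech mallet, 255 mm long, head 80 mm across, lying at the left; leave it alone. Origin: at its underside, about its middle.
- hammer: hammer with a wooden handle and steel head, 260 mm long, lying at the right; leave it alone. Origin: at its underside, about its middle.
- sanding_block: cork sanding block 100 x 60 x 35 mm, lying beyond the jar; leave it alone. Origin: at its underside, about its middle.
There are look-alikes about, which are no part of the job. What is shaped like the part that bears cap_center but black, green or purple is not meant.

How it is judged:
By the outcome, as a careful person would: the job done as asked, in the order asked, and still so for the second after the job is handed in, with the robot touching nothing.
It also fails if it takes over 72 s, if anything falls off the work surface, if the arm or the gripper's body presses on something with over 40 N, if the wrist force passes 120 N, or if a joint passes its speed limit or range.

## Working session

There is one attempt and no reset: what is moved stays moved. The work goes in short steps, Python scripts to look and compute and a tool call to move; the robot and the scene stay as the last step left them, time stands still between calls to the robot, and variables do not carry over. Pictures are saved under pics/ and viewed, at most 12 in all, crops included, and the job is handed in when it is done.

Besides the shell and the picture viewer there is one more tool, called after "Emit:" as name(argument=value, ...) on one line, values as JSON. carry_out: Moves the arm, as the interface text tells. Its arguments: {"type":"object","properties":{"motion":{"type":"array","items":{"type":"array","items":{"type":"array","items":{"type":"number"}}}},"grip_force":{"type":"number"}},"required":["motion"]}

```bash
mkdir -p pics; cat > h.py <<'E'
import numpy as np, cv2
from plant import manip
def cam(name):
    c=manip.calibration(name);K=np.array(c["K"])
    if name=="wrist":
        s=manip.state();M=np.array(c["mount"]);T=np.eye(4);T[:3,:3]=s["eef_rot"];T[:3,3]=s["position"]
        W=np.linalg.inv(T@M);return K,W[:3,:3],W[:3,3]
    return K,np.array(c["R"]),np.array(c["t"])
def proj(C,X):
    K,R,t=C;p=K@(R@np.asarray(X)+t);return p[1]/p[2],p[0]/p[2]
def ray(C,rc):
    K,R,t=C;d=R.T@np.linalg.inv(K)@np.array([rc[1],rc[0],1.]);return -R.T@t,d/np.linalg.norm(d)
def atz(C,rc,z):
    o,d=ray(C,rc);return o+d*(z-o[2])/d[2]
def tri(L):
    A=0;b=0
    for C,rc in L:
        o,d=ray(C,rc);P=np.eye(3)-np.outer(d,d);A=A+P;b=b+P@o
    X=np.linalg.solve(A,b);return X,[np.linalg.norm((np.eye(3)-np.outer(d,d))@(X-o)) for o,d in [ray(*l) for l in L]]
E
python3 - <<'E'
from h import *
np.set_printoptions(precision=3,suppress=True)
ims=[]
for n in ("scene","top"):
    im=manip.camera(n);cv2.imwrite(f"pics/{n}0.png",im)
    for t in ("canister","neck","cap_center","tray","jar","mallet","hammer","sanding_block"):
        print(n,t,[(np.round(r["position"]).tolist(),round(r["score"],2)) for r in manip.recognise(t,n)])
    K,R,t=cam(n);print("campos",-R.T@t,R[2])
E
```

```text
scene canister [([216.0, 371.0], 0.9)]
scene neck []
scene cap_center [([197.0, 294.0], 0.82), ([175.0, 364.0], 0.71), ([225.0, 308.0], 0.68), ([250.0, 291.0], 0.56), ([183.0, 324.0], 0.53)]
scene tray [([288.0, 221.0], 0.56), ([172.0, 363.0], 0.33)]
scene jar [([248.0, 292.0], 0.58)]
scene mallet [([220.0, 442.0], 0.97)]
scene hammer [([295.0, 116.0], 0.93)]
scene sanding_block []
campos [ 1.222 -0.195  1.031] [-0.636  0.152 -0.757]
top canister [([203.0, 194.0], 0.89)]
top neck [([218.0, 191.0], 0.59)]
top cap_center [([285.0, 255.0], 0.87), ([297.0, 218.0], 0.73), ([231.0, 188.0], 0.69), ([242.0, 253.0], 0.67), ([302.0, 182.0], 0.66)]
top tray [([196.0, 349.0], 0.65)]
top jar [([212.0, 280.0], 0.72)]
top mallet [([212.0, 116.0], 0.84)]
top hammer [([222.0, 446.0], 0.64)]
top sanding_block [([170.0, 279.0], 0.81)]
campos [ 0.289 -0.016  1.296] [ 0.191  0.004 -0.982]
```

View pics/scene0.png

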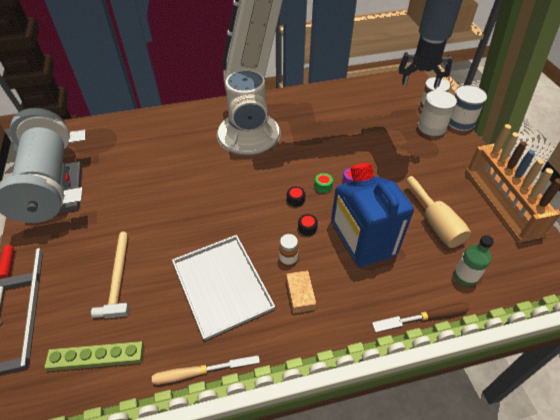

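View pics/top0.png

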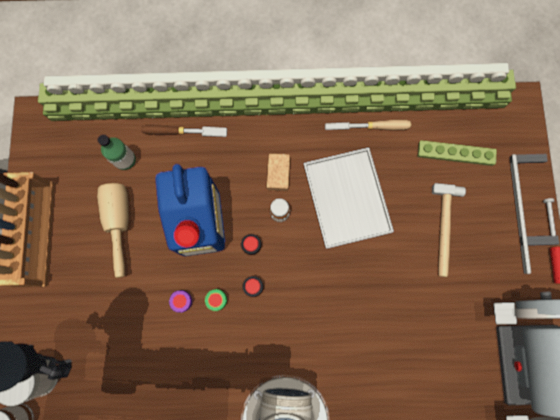

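The scene shows these candidates for the cap in the top view: red on the canister neck (231,188), black-red (242,253) and (285,255), green-red (297,218), purple-red (302,182). By the description, I choose the all-red one on the neck. I'll check it in one close crop.

```bash
python3 - <<'E'
from h import *
np.set_printoptions(precision=3,suppress=True)
L=[]
for n,(r,c) in (("top",(231,188)),("scene",(175,364))):
    im=cv2.imread(f"pics/{n}0.png");h=cv2.cvtColor(im,cv2.COLOR_BGR2HSV)
    m=(((h[...,0]<8)|(h[...,0]>172))&(h[...,1]>170)&(h[...,2]>90)).astype(np.uint8)
    k,lab,st,ce=cv2.connectedComponentsWithStats(m)
    for i in range(1,k):
        if st[i,4]>60 and np.hypot(ce[i][1]-r,ce[i][0]-c)<25: print(n,st[i],ce[i]); L.append((cam(n),(ce[i][1],ce[i][0])))
print(tri(L))
a=cv2.resize(cv2.imread("pics/top0.png")[150:270,140:270],None,fx=4,fy=4,interpolation=cv2.INTER_CUBIC)
b=cv2.resize(cv2.imread("pics/scene0.png")[155:275,322:418],None,fx=4,fy=4,interpolation=cv2.INTER_CUBIC)
o=np.hstack([a,b]);o=o[:,:800];print(o.shape);cv2.imwrite("pics/c0.png",o)
E
```

```text
top [175 221  24  26 507] [186.529 233.546]
scene [347 162  27  19 390] [361.162 171.305]
(array([0.474, 0.221, 0.207]), [np.float64(0.0010448992311036765), np.float64(0.00104489923110369)])
(480, 800, 3)
```

View pics/c0.png

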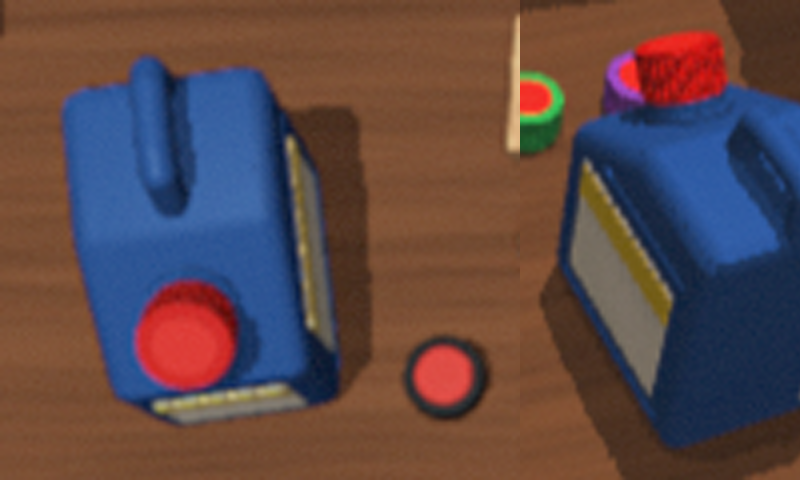

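The crop confirms it: all-red ribbed cap on the neck, crop (187,340), with the handle behind it. The black one stands on the bench. Next I'll work out the geometry.

```bash
python3 - <<'E'
from h import *
np.set_printoptions(precision=3,suppress=True)
T=cam("top");S=cam("scene")
ed=lambda a,b:(b-a,np.degrees(np.arctan2((b-a)[1],(b-a)[0])))
tc=lambda x,y:(150+y/4,140+x/4)
a,b=atz(T,tc(85,250),.213),atz(T,tc(275,235),.213);print("break",a,b,ed(b,a)[1]-90)
a2,b2=atz(T,tc(65,105),.205),atz(T,tc(265,78),.205);print("rear",a2,b2,ed(b2,a2)[1]-90)
print("left edge",ed(a,a2)[1],"right edge",ed(b,b2)[1])
h1,h2=atz(T,tc(148,65),.25),atz(T,tc(172,205),.22);print("handle",h1,h2,ed(h2,h1)[1])
# label edge on front/bottom in scene: base corner
print("bottom rear-right corner", atz(S,(155+440/4,322+(678-520)/4),0))
q=[atz(T,p,.018) for p in ((165,304),(150,368),(235,391),(246,327))]
print("tray",np.array(q),sum(q)/4,ed(q[3],q[0])[1],ed(q[2],q[1])[1],[np.linalg.norm(q[i]-q[i-1]) for i in range(4)])
print("jar",atz(T,(207,281),.085))
s=manip.state();print(s["eef_rot"],s["qpos"],s["time_s"])
print(manip.calibration("wrist"))
E
```

```text
break [0.526 0.283 0.213] [0.532 0.168 0.213] 3.022916063319485
rear [0.62  0.299 0.205] [0.634 0.176 0.205] 6.37544701478798
left edge 10.206161844359947 right edge 4.548639415381059
handle [0.629 0.238 0.25 ] [0.551 0.229 0.22 ] 6.387587198534122
bottom rear-right corner [0.631 0.191 0.   ]
tray [[ 0.698 -0.074  0.018]
 [ 0.738 -0.262  0.018]
 [ 0.486 -0.311  0.018]
 [ 0.46  -0.13   0.018]] [ 0.596 -0.194  0.018] 13.274716007698038 11.040726648122503 [np.float64(0.24437884862222317), np.float64(0.19185779763694902), np.float64(0.2565295227672132), np.float64(0.18251782949897224)]
jar [ 0.56  -0.005  0.085]
[[ 0.931 -0.365 -0.   ]
 [-0.365 -0.931  0.   ]
 [-0.    -0.    -1.   ]] [ 1.482  0.255  0.108 -0.    -1.424 -0.285] 0.9
{'K': array([[319.391,   0.   , 278.663],
       [  0.   , 319.391, 211.2  ],
       [  0.   ,   0.   ,   1.   ]]), 'mount': array([[ 0.   , -0.963, -0.27 ,  0.068],
       [ 1.   ,  0.   , -0.   , -0.001],
       [ 0.001, -0.27 ,  0.963, -0.142],
       [ 0.   ,  0.   ,  0.   ,  1.   ]])}
```

Emit:
carry_out(motion=[[[8.5, 0, 0, -1.5, 0, 0, 7], [8.5, 0, 0, -1.5, 0, 0, 7], [8.5, 0, 0, -1.5, 0, 0, 7], [8.5, 0, 0, -1.5, 0, 0, 7], [8.5, 0, 0, -1.5, 0, 0, 7], [8.5, 0, 0, -1.5, 0, 0, 7], [8.5, 0, 0, -1.5, 0, 0, 7], [8.5, 0, 0, -1.5, 0, 0, 7], [8.5, 0, 0, -1.5, 0, 0, 7], [8.5, 0, 0, -1.5, 0, 0, 7]]])

```text
time_s: 1.73
position: [0.2008, 0.5119, 0.3821]
eef_rot: [[-0.031, -1.0, 0.0], [-1.0, 0.031, 0.0], [-0.0, -0.0, -1.0]]
force: [-0.1, -0.2, 0.2]
finger_gap: 0.0852
grasp_force: 0.0
```

```bash
cat >> h.py <<'E'
from scipy.linalg import logm,expm
from scipy.spatial.transform import Rotation as Ro
np.set_printoptions(precision=3,suppress=True)
def axis(psi=6.): p=np.radians(psi);a=np.radians(35);return np.array([-np.sin(a)*np.cos(p),-np.sin(a)*np.sin(p),np.cos(a)])
def Rt(n,xdir):
    z=-n;x=xdir-z*(xdir@z);x/=np.linalg.norm(x);return np.c_[x,np.cross(z,x),z]
def go(p,R,N=None):
    "per-row screw step: shift cm, turn deg"
    s=manip.state();T=np.eye(4);T[:3,:3]=s["eef_rot"];T[:3,3]=s["position"]
    G=np.eye(4);G[:3,:3]=R;G[:3,3]=p;D=np.linalg.inv(T)@G
    U,_,V=np.linalg.svd(D[:3,:3]);D[:3,:3]=U@V
    w=Ro.from_matrix(D[:3,:3]).as_rotvec(degrees=True)
    N=N or int(np.ceil(max(np.abs(w).max()/7,np.abs(D[:3,3]).max()/.04)));print("total",D[:3,3]*100,w,"N",N)
    E=expm(np.real(logm(D))/N);print("row",E[:3,3]*100,Ro.from_matrix(E[:3,:3]).as_rotvec(degrees=True))
E
python3 - <<'E'
from h import *
s=manip.state();print(s["position"],s["qpos"],s["force"],s["time_s"])
n=axis();c=np.array([.475,.221,.203])
go(c+.13*n,Rt(n,np.array([-1,-.105,0])))
E
```

```text
[0.201 0.512 0.382] [ 1.482  0.268  0.505  0.    -1.807 -1.512] [-0.112 -0.204  0.231] 1.7333
total [ 29.243 -20.914   7.256] [ 25.063 -28.701  79.481] N 12
row [ 1.148 -3.011  0.553] [ 2.089 -2.392  6.623]
```

Emit:
carry_out(motion=[[[8.5, 1.15, -3.0, 0.55, 2.1, -2.4, 6.6], [8.5, 1.15, -3.0, 0.55, 2.1, -2.4, 6.6], [8.5, 1.15, -3.0, 0.55, 2.1, -2.4, 6.6], [8.5, 1.15, -3.0, 0.55, 2.1, -2.4, 6.6], [8.5, 1.15, -3.0, 0.55, 2.1, -2.4, 6.6], [8.5, 1.15, -3.0, 0.55, 2.1, -2.4, 6.6], [8.5, 1.15, -3.0, 0.55, 2.1, -2.4, 6.6], [8.5, 1.15, -3.0, 0.55, 2.1, -2.4, 6.6], [8.5, 1.15, -3.0, 0.55, 2.1, -2.4, 6.6], [8.5, 1.15, -3.0, 0.55, 2.1, -2.4, 6.6]]])

```text
time_s: 2.57
position: [0.4018, 0.2777, 0.3282]
eef_rot: [[-0.8, -0.361, 0.479], [-0.346, 0.93, 0.123], [-0.49, -0.068, -0.869]]
force: [0.5, -0.6, 0.2]
finger_gap: 0.0849
grasp_force: 0.0
```

Emit:
carry_out(motion=[[[8.5, 1.15, -3.0, 0.55, 2.1, -2.4, 6.6], [8.5, 1.15, -3.0, 0.55, 2.1, -2.4, 6.6], [8.5, 0, 0, 0, 0, 0, 0], [8.5, 0, 0, 0, 0, 0, 0]]])

```text
time_s: 2.9
position: [0.4063, 0.2148, 0.309]
eef_rot: [[-0.815, -0.146, 0.561], [-0.128, 0.989, 0.072], [-0.566, -0.014, -0.825]]
force: [0.1, -0.1, 1.2]
finger_gap: 0.085
grasp_force: 0.0
```

```bash
python3 - <<'E'
from h import *
s=manip.state();print(s["position"],s["qpos"],s["force"],s["time_s"])
C=cam("wrist");im=manip.camera("wrist");cv2.imwrite("pics/w1.png",im)
print(manip.recognise("cap_center","wrist"),manip.recognise("neck","wrist"))
n=axis();c=np.array([.475,.221,.203]);print(proj(C,c),proj(C,c+.01725*n))
np.savez("w1.npz",K=C[0],R=C[1],t=C[2])
go(c+.13*n,Rt(n,np.array([-1,-.105,0])))
E
```

```text
[0.406 0.215 0.309] [ 1.22  -0.316 -0.622  0.617 -1.052 -2.896] [ 0.076 -0.086  1.238] 2.9
[{'position': [205.4, 275.3], 'score': 0.95}, {'position': [65.3, 161.5], 'score': 0.63}] [{'position': [171.6, 276.4], 'score': 0.68}]
(np.float64(199.78730699433228), np.float64(274.5760573774479)) (np.float64(204.61481292821534), np.float64(274.5979464622312))
total [ 0.719 -0.388 -0.204] [ 0.937 -0.421  2.365] N 1
row [ 0.719 -0.388 -0.204] [ 0.937 -0.421  2.365]
```

View pics/w1.png

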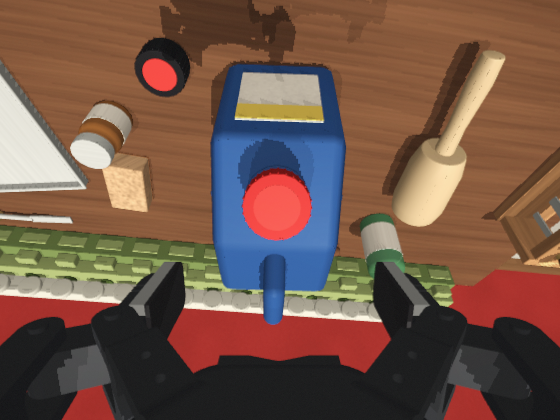

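The wrist view shows the red cap at (205,277), the canister's midline from (68,281) to (320,273) giving a yaw of about 6.5°, and the jar and cork block clear on the left.

```bash
python3 - <<'E'
from h import *
def seg(f,r,c):
    im=cv2.imread(f);h=cv2.cvtColor(im,cv2.COLOR_BGR2HSV)
    m=(((h[...,0]<8)|(h[...,0]>172))&(h[...,1]>150)&(h[...,2]>70)).astype(np.uint8)
    k,lab,st,ce=cv2.connectedComponentsWithStats(m);i=lab[r,c];return (lab==i)
from scipy.optimize import least_squares
d=np.load("w1.npz");W=(d["K"],d["R"],d["t"])
views=[(cam("top"),seg("pics/top0.png",231,188)),(cam("scene"),seg("pics/scene0.png",172,361)),(W,seg("pics/w1.png",205,277))]
n=axis(6.5);u=np.cross(n,[0,0,1]);u/=np.linalg.norm(u);v=np.cross(n,u)
a=np.linspace(0,2*np.pi,60,endpoint=False)
def box(C,c):
    P=np.array([proj(C,c+s*.01725*n+.028*(np.cos(t)*u+np.sin(t)*v)) for s in(-1,1) for t in a]);return P
def bb(m): r,c=np.where(m);return np.array([r.min(),r.max()+1,c.min(),c.max()+1])-.5
for sel in ([0,1,2],[2],[0,1]):
    def f(c):
        o=[]
        for i in sel:
            P=box(views[i][0],c);b=bb(views[i][1]);o+=list((np.array([P[:,0].min(),P[:,0].max(),P[:,1].min(),P[:,1].max()])-b)*(1 if i<2 else .5))
        return o
    r=least_squares(f,[.475,.221,.203],loss="soft_l1");print(sel,r.x,np.array(f(r.x)))
E
```

```text
[0, 1, 2] [0.473 0.222 0.207] [-0.19   1.038 -0.852  0.565  0.458 -0.089  3.756 -0.068 -0.351  0.351
 -0.302 -0.334]
[2] [0.475 0.223 0.206] [-0.193  0.18   0.183 -0.183]
[0, 1] [0.474 0.22  0.209] [-0.54   0.723 -0.296  1.136  0.244 -0.278  3.293 -0.496]
```

```bash
python3 - <<'E'
from h import *
n=axis(6.5);c=np.array([.474,.222,.206]);R=Rt(n,np.array([-1,-.114,0]))@Ro.from_euler('z',-20,degrees=True).as_matrix()
go(c+.05*n,R)
E
```

```text
total [ 0.562 -0.434  7.498] [  0.718  -0.305 -18.057] N 3
row [ 0.207 -0.114  2.5  ] [ 0.239 -0.102 -6.019]
```

Emit:
carry_out(motion=[[[8.5, 0.2, -0.1, 2.5, 0.24, -0.1, -6], [8.5, 0.2, -0.1, 2.5, 0.24, -0.1, -6], [8.5, 0.2, -0.1, 2.5, 0.24, -0.1, -6], [8.5, 0, 0, 0, 0, 0, 0], [8.5, 0, 0, 0, 0, 0, 0]]], grip_force=40)

```text
time_s: 3.47
position: [0.4458, 0.2179, 0.2454]
eef_rot: [[-0.729, -0.381, 0.569], [-0.425, 0.903, 0.06], [-0.537, -0.198, -0.82]]
force: [0.7, -0.2, 0.3]
finger_gap: 0.085
grasp_force: 0.0
```

```bash
python3 - <<'E'
from h import *
n=axis(6.5);c=np.array([.474,.222,.206]);R=Rt(n,np.array([-1,-.114,0]))@Ro.from_euler('z',-20,degrees=True).as_matrix()
go(c-.017*n,R,7);s=manip.state();print(s["qpos"],s["position"])
C=cam("wrist");im=manip.camera("wrist");cv2.imwrite("pics/w2.png",im)
h=cv2.cvtColor(im,cv2.COLOR_BGR2HSV);m=(((h[...,0]<8)|(h[...,0]>172))&(h[...,1]>150)&(h[...,2]>70)).astype(np.uint8)
r,cc=proj(C,c+.017*n);k,lab,st,ce=cv2.connectedComponentsWithStats(m);i=lab[int(r),int(cc)];print(r,cc,st[i],ce[i])
u=np.cross(n,[0,0,1]);u/=np.linalg.norm(u);v=np.cross(n,u)
P=np.array([proj(C,c+q*.01725*n+.028*(np.cos(t)*u+np.sin(t)*v)) for q in(-1,1) for t in np.linspace(0,6.28,80)])
print("pred",P.min(0)[::-1],P.max(0)[::-1])
E
```

```text
total [-0.124  0.078  6.558] [-0.197 -0.199 -0.147] N 7
row [-0.016  0.01   0.937] [-0.028 -0.028 -0.021]
[ 1.072 -0.213 -0.741  0.712 -0.804 -2.629] [0.446 0.218 0.245]
244.93486333565644 278.0971108532161 [ 231  189   96  100 7398] [278.769 239.305]
pred [229.977 186.311] [326.272 288.334]
```

Emit:
carry_out(motion=[[[8.5, -0.02, 0.01, 1.2, 0, 0, 0], [8.5, -0.02, 0.01, 1.2, 0, 0, 0], [8.5, -0.02, 0.01, 1.2, 0, 0, 0], [8.5, -0.02, 0.01, 1.2, 0, 0, 0], [8.5, -0.02, 0.01, 0.9, 0, 0, 0], [8.5, -0.02, 0.01, 0.8, 0, 0, 0], [8.5, 0, 0, 0, 0, 0, 0]]])

```text
time_s: 4.1
position: [0.4835, 0.2238, 0.1937]
eef_rot: [[-0.727, -0.382, 0.57], [-0.425, 0.903, 0.063], [-0.539, -0.196, -0.819]]
force: [0.3, 0.3, 0.2]
finger_gap: 0.0849
grasp_force: 0.0
```

Emit:
carry_out(motion=[[[5, 0, 0, 0, 0, 0, 0], [5, 0, 0, 0, 0, 0, 0], [5, 0, 0, 0, 0, 0, 0], [5, 0, 0, 0, 0, 0, 0], [5, 0, 0, 0, 0, 0, 0], [5, 0, 0, 0, 0, 0, 0]]])

```text
time_s: 4.6
position: [0.483, 0.2235, 0.1946]
eef_rot: [[-0.726, -0.383, 0.571], [-0.425, 0.903, 0.064], [-0.54, -0.196, -0.818]]
force: [-6.4, -1.3, 7.0]
finger_gap: 0.0551
grasp_force: 41.4
```

```bash
python3 - <<'E'
from h import *
s=manip.state();print(s["force"],s["ft_torque"],s["finger_gap"],s["grasp_force"],s["position"],s["qpos"],s["time_s"])
E
```

```text
[-6.373 -1.313  7.012] [-0.627  2.195 -0.28 ] 0.05511197812515932 41.41652572026942 [0.483 0.223 0.195] [ 0.925 -0.102 -0.82   0.864 -0.581 -2.71 ] 4.6
```

Emit:
carry_out(motion=[[[5, 0, 0, -0.1, 0, 0, -3.5], [5, 0, 0, -0.02, 0, 0, -3.5], [5, 0, 0, -0.02, 0, 0, -3.5], [5, 0, 0, -0.02, 0, 0, -3.5], [5, 0, 0, -0.02, 0, 0, -3.5], [5, 0, 0, -0.02, 0, 0, -3.5]]])

```text
time_s: 5.1
position: [0.4819, 0.2225, 0.1954]
eef_rot: [[-0.54, -0.619, 0.57], [-0.723, 0.688, 0.062], [-0.431, -0.378, -0.819]]
force: [4.1, -3.0, 1.5]
finger_gap: 0.0553
grasp_force: 42.6
```

```bash
cat > st.py <<'E'
from h import *
s=manip.state();R=np.array(s["eef_rot"]);print("tool F",R.T@s["force"],"M",R.T@s["ft_torque"],s["finger_gap"],s["grasp_force"],s["position"],s["qpos"],s["time_s"])
n=axis(6.5);c=np.array([.474,.222,.206]);d=s["position"]-c;print("axial",d@n,"lateral(tool)",R.T@(d-n*(d@n)),"angle n",np.degrees(np.arccos(-R[:,2]@n)))
E
python3 st.py
```

```text
tool F [-0.669 -5.156  0.957] M [0.409 1.213 0.055] 0.05534539432245421 42.61246717593167 [0.482 0.223 0.195] [ 0.93  -0.105 -0.818  0.857 -0.589 -2.337] 5.1
axial -0.0132190296391468 lateral(tool) [-0.    -0.001  0.   ] angle n 0.15776510632227017
```

Emit:
carry_out(motion=[[[5, 0, 0, -0.038, 0, 0, -7], [5, 0, 0, -0.038, 0, 0, -7], [5, 0, 0, -0.038, 0, 0, -7], [5, 0, 0, -0.038, 0, 0, -7], [5, 0, 0, -0.038, 0, 0, -7], [5, 0, 0, -0.038, 0, 0, -7], [5, 0, 0, -0.038, 0, 0, -7]]])

```text
time_s: 5.68
position: [0.4806, 0.2222, 0.1979]
eef_rot: [[0.114, -0.813, 0.571], [-0.993, -0.096, 0.062], [0.005, -0.574, -0.819]]
force: [3.9, -2.9, 1.4]
finger_gap: 0.055
grasp_force: 42.6
```

```bash
python3 st.py
```

```text
tool F [ 3.289 -3.728  0.873] M [-0.336  1.363  0.051] 0.05502981035166222 42.60478476178832 [0.481 0.222 0.198] [ 0.936 -0.11  -0.814  0.849 -0.598 -1.473] 5.6833
axial -0.010426052750869559 lateral(tool) [ 0.001 -0.001  0.   ] angle n 0.18466123003005813
```

Emit:
carry_out(motion=[[[5, 0, 0, -0.038, 0, 0, -7], [5, 0, 0, -0.038, 0, 0, -7], [5, 0, 0, -0.038, 0, 0, -7], [5, 0, 0, -0.038, 0, 0, -7], [5, 0, 0, -0.038, 0, 0, -7], [5, 0, 0, -0.038, 0, 0, -7], [5, 0, 0, -0.038, 0, 0, -7], [5, 0, 0, -0.038, 0, 0, -7], [5, 0, 0, -0.038, 0, 0, -7], [5, 0, 0, -0.038, 0, 0, -7]]])

```text
time_s: 6.52
position: [0.4785, 0.2222, 0.2012]
eef_rot: [[0.803, -0.17, 0.571], [-0.249, -0.966, 0.062], [0.541, -0.192, -0.819]]
force: [4.1, -2.9, 1.2]
finger_gap: 0.0553
grasp_force: 42.7
```

```bash
python3 st.py
```

```text
tool F [4.694 1.886 1.183] M [-1.195  0.157  0.088] 0.0552906356991154 42.68541450903285 [0.479 0.222 0.201] [ 0.945 -0.117 -0.809  0.837 -0.611 -0.244] 6.5167
axial -0.006511120533768365 lateral(tool) [0.001 0.    0.   ] angle n 0.163321172055495
```

Emit:
carry_out(motion=[[[5, 0, 0, -0.038, 0, 0, -7], [5, 0, 0, -0.038, 0, 0, -7], [5, 0, 0, -0.038, 0, 0, -7], [5, 0, 0, -0.038, 0, 0, -7], [5, 0, 0, -0.038, 0, 0, -7], [5, 0, 0, -0.038, 0, 0, -7], [5, 0, 0, -0.038, 0, 0, -7], [5, 0, 0, -0.038, 0, 0, -7], [5, 0, 0, -0.038, 0, 0, -7], [5, 0, 0, -0.038, 0, 0, -7]]])

```text
time_s: 7.35
position: [0.4762, 0.2222, 0.2041]
eef_rot: [[0.434, 0.697, 0.57], [0.823, -0.564, 0.063], [0.366, 0.442, -0.819]]
force: [2.6, -1.6, 1.0]
finger_gap: 0.0555
grasp_force: 42.8
```

```bash
python3 st.py
```

```text
tool F [0.183 3.164 0.527] M [ 0.097 -1.032  0.062] 0.05549598680493651 42.806593017303385 [0.476 0.222 0.204] [ 0.954 -0.124 -0.805  0.826 -0.624  0.984] 7.35
axial -0.0028054580932469586 lateral(tool) [0.    0.001 0.   ] angle n 0.12204644746908463
```

Emit:
carry_out(motion=[[[5, 0, 0, -0.1, 0, 0, -3], [5, 0, 0, -0.1, 0, 0, 0], [5, 0, 0, -0.15, 0, 0, 0], [5, 0, 0, -0.15, 0, 0, 0]]])

```text
time_s: 7.68
position: [0.473, 0.2219, 0.2076]
eef_rot: [[0.403, 0.716, 0.57], [0.848, -0.527, 0.063], [0.345, 0.457, -0.819]]
force: [2.1, -0.7, 0.3]
finger_gap: 0.0552
grasp_force: 43.0
```

```bash
python3 st.py
```

```text
tool F [0.337 2.063 0.893] M [ 0.556 -0.799 -0.031] 0.05516762810327385 42.965298142516986 [0.473 0.222 0.208] [ 0.966 -0.132 -0.799  0.811 -0.64   1.037] 7.6833
axial 0.001824023949129682 lateral(tool) [ 0.  0. -0.] angle n 0.11557260459733065
```

Emit:
carry_out(motion=[[[5, 0, 0, -0.5, 0, 0, 0], [5, 0, 0, -0.8, 0, 0, 0], [5, 0, 0, -1.2, 0, 0, 0], [5, 0, 0, -1.5, 0, 0, 0], [5, 0, 0, -2, 0, 0, 0], [5, 0, 0, -2, 0, 0, 0], [5, 0, 0, -2, 0, 0, 0], [5, 0, 0, 0, 0, 0, 0], [5, 0, 0, 0, 0, 0, 0]]])

```text
time_s: 8.43
position: [0.4154, 0.2163, 0.2896]
eef_rot: [[0.401, 0.718, 0.569], [0.848, -0.526, 0.066], [0.346, 0.456, -0.82]]
force: [0.2, 0.5, -0.8]
finger_gap: 0.0551
grasp_force: 43.2
```

```bash
python3 st.py; python3 - <<'E'
from h import *
w=manip.camera("wrist");print("plug wrist",manip.recognise("plug_center","wrist"))
s=manip.camera("scene");print("plug scene",manip.recognise("plug_center","scene")[:2])
t=manip.camera("top");print("plug top",manip.recognise("plug_center","top")[:2])
b=cv2.resize(s[140:260,270:410],None,fx=3.5,fy=3.5)
o=np.zeros((420,800,3),np.uint8);o[:,:310]=w[:,125:435];o[:,310:]=b[:,:490];cv2.imwrite("pics/c3.png",o);cv2.imwrite("pics/w3.png",w);cv2.imwrite("pics/t3.png",t);cv2.imwrite("pics/s3.png",s)
E
```

```text
tool F [ 0.225 -0.492  0.763] M [ 1.515 -1.134  0.052] 0.0551084433047615 43.241967178182676 [0.415 0.216 0.29 ] [ 1.19  -0.294 -0.67   0.65  -0.983  1.105] 8.4333
axial 0.1022965307357524 lateral(tool) [ 0.001 -0.001  0.   ] angle n 0.0725987934096445
plug wrist []
plug scene [{'position': [216.0, 370.5], 'score': 0.66}]
plug top [{'position': [231.9, 190.6], 'score': 0.71}]
```

View pics/c3.png

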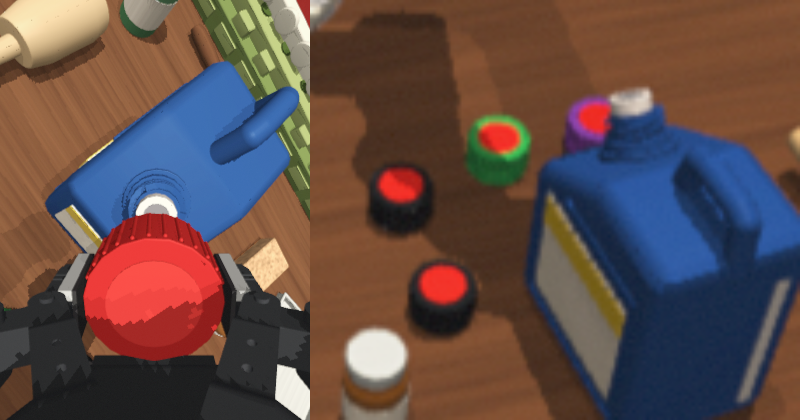

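Wrist half shows the cap squarely in the fingers and the white plug in the neck (crop 207,155). The scene half shows the same, with the neck bare. Next I move to the tray.

```bash
cat >> h.py <<'E'
def down(yaw): y=np.radians(yaw);return Rt(np.array([0,0,1.]),np.array([np.cos(y),np.sin(y),0]))
def path(p,R,N):
    go(p,R,N);s=manip.state();T=np.eye(4);T[:3,:3]=s["eef_rot"];T[:3,3]=s["position"]
    G=np.eye(4);G[:3,:3]=R;G[:3,3]=p;L=np.real(logm(np.linalg.inv(T)@G))
    for k in range(0,N+1,3): print((T@expm(L*k/N))[:3,3])
E
python3 - <<'E'
from h import *
path(np.array([.537,-.207,.22]),down(12),16)
E
```

```text
total [-33.294  27.707   9.881] [ 17.699 -31.184  45.873] N 16
row [-1.143  2.523  0.794] [ 1.106 -1.949  2.867]
[0.416 0.215 0.288]
[0.467 0.145 0.289]
[0.506 0.069 0.282]
[ 0.532 -0.013  0.268]
[ 0.544 -0.096  0.25 ]
[ 0.541 -0.18   0.228]
```

Emit:
carry_out(motion=[[[5, -0.57, 1.26, 0.4, 0.55, -0.97, 1.43], [5, -0.57, 1.26, 0.4, 0.55, -0.97, 1.43], [5, -1.14, 2.52, 0.79, 1.1, -1.95, 2.87], [5, -1.14, 2.52, 0.79, 1.1, -1.95, 2.87], [5, -1.14, 2.52, 0.79, 1.1, -1.95, 2.87], [5, -1.14, 2.52, 0.79, 1.1, -1.95, 2.87], [5, -1.14, 2.52, 0.79, 1.1, -1.95, 2.87], [5, -1.14, 2.52, 0.79, 1.1, -1.95, 2.87], [5, -1.14, 2.52, 0.79, 1.1, -1.95, 2.87], [5, -1.14, 2.52, 0.79, 1.1, -1.95, 2.87]]], grip_force=50)

```text
time_s: 9.57
position: [0.5325, -0.0137, 0.2683]
eef_rot: [[0.82, 0.507, 0.266], [0.534, -0.845, -0.034], [0.207, 0.17, -0.963]]
force: [0.8, 0.1, 0.5]
finger_gap: 0.0549
grasp_force: 54.9
```

Emit:
carry_out(motion=[[[5, -1.14, 2.52, 0.79, 1.1, -1.95, 2.87], [5, -1.14, 2.52, 0.79, 1.1, -1.95, 2.87], [5, -1.14, 2.52, 0.79, 1.1, -1.95, 2.87], [5, -1.14, 2.52, 0.79, 1.1, -1.95, 2.87], [5, -1.14, 2.52, 0.79, 1.1, -1.95, 2.87], [5, -0.57, 1.26, 0.4, 0.55, -0.97, 1.43], [5, -0.57, 1.26, 0.4, 0.55, -0.97, 1.43], [5, 0, 0, 0, 0, 0, 0], [5, 0, 0, 0, 0, 0, 0]]])

```text
time_s: 10.32
position: [0.5405, -0.1795, 0.2271]
eef_rot: [[0.966, 0.254, 0.037], [0.255, -0.967, -0.01], [0.033, 0.02, -0.999]]
force: [-0.6, 0.7, -0.9]
finger_gap: 0.0551
grasp_force: 54.9
```

```bash
python3 st.py; python3 - <<'E'
from h import *
w=manip.camera("wrist");s=manip.camera("scene");t=manip.camera("top");C=cam("top")
cv2.imwrite("pics/t4.png",t)
# tray outline in top view from bright low-saturation pixels
h=cv2.cvtColor(cv2.imread("pics/top0.png"),cv2.COLOR_BGR2HSV);m=((h[...,1]<45)&(h[...,2]>130)).astype(np.uint8);m=cv2.morphologyEx(m,cv2.MORPH_CLOSE,np.ones((5,5)))
k,lab,st,ce=cv2.connectedComponentsWithStats(m);i=lab[196,349];print(st[i])
c=cv2.findContours((lab==i).astype(np.uint8),0,2)[0][0];b=cv2.minAreaRect(c);q=np.array([atz(C,(y,x),.019) for x,y in cv2.boxPoints(b)]);print(b,q,q.mean(0),[np.linalg.norm(q[j]-q[j-1]) for j in range(4)])
o=np.zeros((420,800,3),np.uint8);o[:,:400]=w[:,80:480];o[:,400:]=cv2.resize(s[180:285,150:250],(400,420));cv2.imwrite("pics/c4.png",o)
go(np.array([.537,-.207,.03]),down(12),8)
E
```

```text
tool F [-0.475 -0.826  0.847] M [ 0.082 -0.047  0.051] 0.0551132594695923 54.920953111723065 [ 0.541 -0.18   0.227] [-0.04   0.268  0.11   0.009 -1.376  1.867] 10.3167
axial 0.005429666671816801 lateral(tool) [-0.034  0.406 -0.01 ] angle n 32.95646621254628
[ 304  147   90  101 6116]
((348.0332336425781, 197.12448120117188), (89.79542541503906, 70.08424377441406), 75.0685806274414) [[ 0.705 -0.07   0.019]
 [ 0.754 -0.269  0.019]
 [ 0.496 -0.318  0.019]
 [ 0.45  -0.126  0.019]] [ 0.601 -0.196  0.019] [np.float64(0.2604124525167531), np.float64(0.205001956331834), np.float64(0.26233716446237454), np.float64(0.19740472469733839)]
total [-1.816  2.289 19.853] [ 1.116 -2.08   2.911] N 8
row [-0.181  0.312  2.483] [ 0.139 -0.26   0.364]
```

View pics/c4.png

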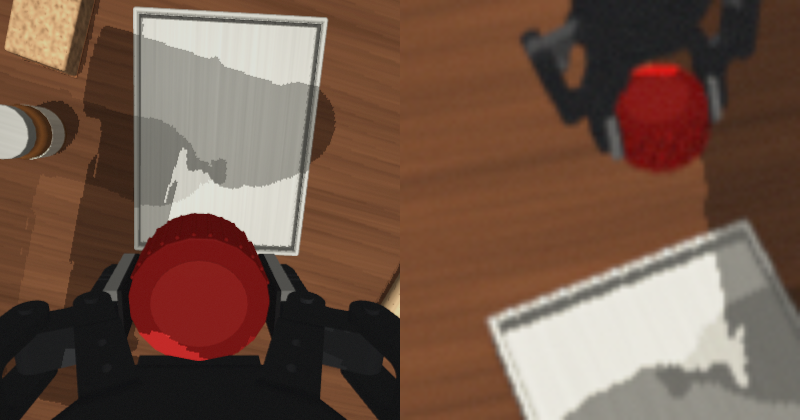

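The cap is held level above the tray's near end. The tray spans (8..255) rows in the wrist half, and the jar and cork block are clear.

```bash
python3 - <<'E'
from h import *
go(np.array([.549,-.206,.03]),down(12),8)
E
```

```text
total [-0.632  2.5   19.9  ] [ 1.116 -2.08   2.911] N 8
row [-0.032  0.335  2.486] [ 0.139 -0.26   0.364]
```

Emit:
carry_out(motion=[[[5, -0.03, 0.33, 2.5, 0.14, -0.26, 0.36], [5, -0.03, 0.33, 2.5, 0.14, -0.26, 0.36], [5, -0.03, 0.33, 2.5, 0.14, -0.26, 0.36], [5, -0.03, 0.33, 2.5, 0.14, -0.26, 0.36], [5, -0.03, 0.33, 2.5, 0.14, -0.26, 0.36], [5, -0.03, 0.33, 2.5, 0.14, -0.26, 0.36], [5, -0.03, 0.33, 2.5, 0.14, -0.26, 0.36], [5, -0.03, 0.33, 2.5, 0.14, -0.26, 0.36], [5, 0, 0, 0, 0, 0, 0], [5, 0, 0, 0, 0, 0, 0]]])

```text
time_s: 11.3
position: [0.5485, -0.2055, 0.0285]
eef_rot: [[0.978, 0.209, -0.002], [0.209, -0.978, 0.0], [-0.002, -0.001, -1.0]]
force: [0.2, -0.5, 0.5]
finger_gap: 0.055
grasp_force: 54.9
```

```bash
python3 st.py;python3 - <<'E'
from h import *
go(np.array([.549,-.206,.012]),down(12),4)
E
```

```text
tool F [ 0.07   0.524 -0.531] M [-0.044  0.017  0.03 ] 0.05496437023645117 54.88940556999296 [ 0.548 -0.205  0.028] [-0.092  0.464 -0.127  0.    -0.982  1.873] 11.3
axial -0.16010045822363445 lateral(tool) [-0.108  0.425  0.046] angle n 35.13775125434332
total [0.045 0.065 1.647] [-0.029  0.136  0.057] N 4
row [0.011 0.016 0.412] [-0.007  0.034  0.014]
```

Emit:
carry_out(motion=[[[5, 0, 0, 0.5, 0, 0.1, 0], [5, 0, 0, 0.5, 0, 0, 0], [5, 0, 0, 0.4, 0, 0, 0], [5, 0, 0, 0.2, 0, 0, 0], [5, 0, 0, 0, 0, 0, 0]]])

```text
time_s: 11.72
position: [0.5488, -0.2058, 0.0127]
eef_rot: [[0.978, 0.208, 0.001], [0.208, -0.978, 0.001], [0.001, -0.0, -1.0]]
force: [-0.6, -0.5, -0.1]
finger_gap: 0.0551
grasp_force: 54.9
```

Emit:
carry_out(motion=[[[5, 0, 0, 0.1, 0, 0, 0], [5, 0, 0, 0.1, 0, 0, 0]]])

```text
time_s: 11.88
position: [0.5493, -0.206, 0.0111]
eef_rot: [[0.978, 0.208, 0.002], [0.208, -0.978, 0.0], [0.002, 0.0, -1.0]]
force: [-0.4, -0.1, -0.0]
finger_gap: 0.0548
grasp_force: 54.9
```

Emit:
carry_out(motion=[[[5, 0, 0, 0.1, 0, 0, 0], [5, 0, 0, 0.05, 0, 0, 0]]])

```text
time_s: 12.05
position: [0.549, -0.206, 0.0092]
eef_rot: [[0.978, 0.208, 0.001], [0.208, -0.978, 0.0], [0.001, -0.0, -1.0]]
force: [-0.0, -0.8, -0.4]
finger_gap: 0.0552
grasp_force: 54.9
```

Emit:
carry_out(motion=[[[5, 0, 0, 0.1, 0, 0, 0], [5, 0, 0, 0.05, 0, 0, 0]]])

```text
time_s: 12.22
position: [0.549, -0.206, 0.0076]
eef_rot: [[0.978, 0.208, 0.001], [0.208, -0.978, 0.0], [0.001, -0.0, -1.0]]
force: [0.3, 0.5, 0.2]
finger_gap: 0.0553
grasp_force: 54.9
```

Emit:
carry_out(motion=[[[5, 0, 0, 0.1, 0, 0, 0], [5, 0, 0, 0.05, 0, 0, 0]]])

```text
time_s: 12.38
position: [0.549, -0.206, 0.0061]
eef_rot: [[0.978, 0.208, 0.001], [0.208, -0.978, 0.001], [0.001, -0.0, -1.0]]
force: [-0.4, -0.1, -1.0]
finger_gap: 0.0549
grasp_force: 54.9
```

Emit:
carry_out(motion=[[[5, 0, 0, 0.07, 0, 0, 0], [5, 0, 0, 0, 0, 0, 0]]])

```text
time_s: 12.55
position: [0.549, -0.206, 0.0057]
eef_rot: [[0.978, 0.208, 0.001], [0.208, -0.978, 0.0], [0.001, -0.0, -1.0]]
force: [-0.9, -0.2, -0.0]
finger_gap: 0.0547
grasp_force: 55.0
```

Emit:
carry_out(motion=[[[5, 0, 0, 0.07, 0, 0, 0], [5, 0, 0, 0, 0, 0, 0]]])

```text
time_s: 12.72
position: [0.5491, -0.206, 0.0057]
eef_rot: [[0.978, 0.208, 0.002], [0.208, -0.978, 0.0], [0.002, 0.0, -1.0]]
force: [-1.7, 0.8, 5.3]
finger_gap: 0.0549
grasp_force: 55.6
```

Emit:
carry_out(motion=[[[5.8, 0, 0, 0, 0, 0, 0], [6.2, 0, 0, 0, 0, 0, 0], [7, 0, 0, 0, 0, 0, 0], [8, 0, 0, 0, 0, 0, 0], [8, 0, 0, -0.5, 0, 0, 0], [8, 0, 0, -1, 0, 0, 0], [8, 0, 0, -2, 0, 0, 0], [8, 0, 0, -3, 0, 0, 0], [8, 0, 0, -4, 0, 0, 0], [8, 0, 0, -4, 0, 0, 0]]])

```text
time_s: 13.55
position: [0.5481, -0.2061, 0.152]
eef_rot: [[0.978, 0.208, 0.0], [0.208, -0.978, 0.0], [0.0, -0.0, -1.0]]
force: [1.6, 0.0, -0.2]
finger_gap: 0.0797
grasp_force: 0.0
```

Emit:
carry_out(motion=[[[6, 0, 0, -4, 0, 0, 0], [6, 0, 0, -3, 0, 0, 0]]])

```text
time_s: 13.72
position: [0.5492, -0.2066, 0.2252]
eef_rot: [[0.978, 0.208, 0.006], [0.208, -0.978, -0.001], [0.006, 0.003, -1.0]]
force: [0.8, -0.2, -0.2]
finger_gap: 0.0603
grasp_force: 0.0
```

```bash
python3 - <<'E'
from h import *
s=manip.state();print(s["position"],s["qpos"],s["force"])
w=manip.camera("wrist");t=manip.camera("top")
o=np.zeros((420,800,3),np.uint8);o[:,:400]=w[:,80:480];o[:,400:]=cv2.resize(t[140:245,297:397],(400,420));cv2.imwrite("pics/c5.png",o)
n=axis(6.5);c=np.array([.474,.222,.206])
# view pose above plug: TCP 110 mm off cap centre, via screw
R=Rt(n,np.array([-1,-.114,0]))@Ro.from_euler('z',180,degrees=True).as_matrix()
path(c+.12*n,R,16)
E
```

```text
[ 0.549 -0.207  0.225] [-0.093  0.325  0.189  0.001 -1.428  1.873] [ 0.819 -0.232 -0.18 ]
total [ -5.381 -44.212  -7.974] [-1.371 34.2    5.425] N 16
row [-0.308 -2.742 -0.622] [-0.086  2.138  0.339]
[ 0.551 -0.207  0.228]
[ 0.525 -0.129  0.246]
[ 0.498 -0.05   0.262]
[0.47  0.029 0.276]
[0.442 0.108 0.289]
[0.415 0.188 0.301]
```

View pics/c5.png

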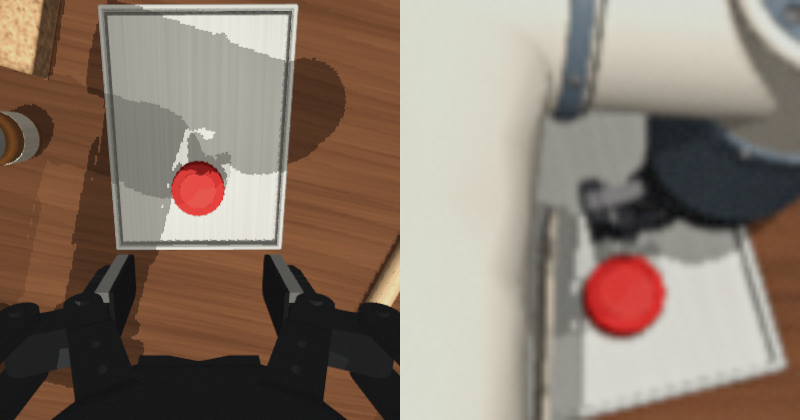

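The cap lies flat, open side down, in the tray's near half (wrist crop 187,198). Back to the plug.

Emit:
carry_out(motion=[[[6, -0.31, -2.75, -0.62, 0, 2.1, 0.34], [6, -0.31, -2.75, -0.62, 0, 2.1, 0.34], [6, -0.31, -2.75, -0.62, 0, 2.1, 0.34], [6, -0.31, -2.75, -0.62, 0, 2.1, 0.34], [6, -0.31, -2.75, -0.62, 0, 2.1, 0.34], [6, -0.31, -2.75, -0.62, 0, 2.1, 0.34], [6, -0.31, -2.75, -0.62, 0, 2.1, 0.34], [6, -0.31, -2.75, -0.62, 0, 2.1, 0.34], [6, -0.31, -2.75, -0.62, 0, 2.1, 0.34], [6, -0.31, -2.75, -0.62, 0, 2.1, 0.34]]], grip_force=25)

```text
time_s: 14.65
position: [0.4582, 0.0577, 0.2778]
eef_rot: [[0.922, 0.15, 0.357], [0.135, -0.989, 0.066], [0.363, -0.013, -0.932]]
force: [-0.4, 0.3, 0.1]
finger_gap: 0.0602
grasp_force: 0.0
```

Emit:
carry_out(motion=[[[6, -0.31, -2.75, -0.62, 0, 2.1, 0.34], [6, -0.31, -2.75, -0.62, 0, 2.1, 0.34], [6, -0.31, -2.75, -0.62, 0, 2.1, 0.34], [6, -0.31, -2.75, -0.62, 0, 2.1, 0.34], [6, -0.31, -2.75, -0.62, 0, 2.1, 0.34], [6, -0.31, -2.75, -0.62, 0, 2.1, 0.34], [6, 0, 0, 0, 0, 0, 0], [6, 0, 0, 0, 0, 0, 0]]])

```text
time_s: 15.32
position: [0.4024, 0.2164, 0.3046]
eef_rot: [[0.828, 0.123, 0.547], [0.088, -0.992, 0.091], [0.554, -0.027, -0.832]]
force: [-0.2, -0.7, 0.6]
finger_gap: 0.0599
grasp_force: 0.0
```

```bash
cat > plug.py <<'E'
import sys
from h import *
f=sys.argv[1];off=float(sys.argv[2])
s=manip.state();print(s["position"],s["qpos"],s["force"],s["time_s"])
C=cam("wrist");w=manip.camera("wrist");cv2.imwrite(f"pics/{f}.png",w)
n=axis(6.5);c=np.array([.474,.222,.206]);print(manip.recognise("plug_center","wrist")[:2])
top=c+.013*n;print("pred top",proj(C,top))
u=np.cross(n,[0,0,1]);u/=np.linalg.norm(u);v=np.cross(n,u)
P=np.array([proj(C,top+.016*(np.cos(t)*u+np.sin(t)*v)) for t in np.linspace(0,6.28,80)]);print("pred box r,c",P.min(0),P.max(0))
h=cv2.cvtColor(w,cv2.COLOR_BGR2HSV);m=((h[...,1]<60)&(h[...,2]>110)).astype(np.uint8)
k,lab,st,ce=cv2.connectedComponentsWithStats(m);r,q=map(int,proj(C,top));i=lab[r,q];print(i,st[i],ce[i][::-1])
R=Rt(n,np.array([1,.114,0]));go(c+off*n,R)
E
python3 plug.py w6 .05
```

```text
[0.402 0.216 0.305] [ 1.216 -0.323 -0.623  0.594 -1.037  0.222] [-0.177 -0.747  0.599] 15.3167
[{'position': [199.2, 288.7], 'score': 0.79}]
pred top (np.float64(203.2204269098001), np.float64(286.88351665231573))
pred box r,c [183.848 267.166] [221.906 306.672]
17 [ 267  181   40   41 1258] [200.878 286.153]
total [0.326 0.285 7.146] [-1.523  1.379 -0.612] N 2
row [0.141 0.119 3.575] [-0.762  0.69  -0.306]
```

View pics/w6.png

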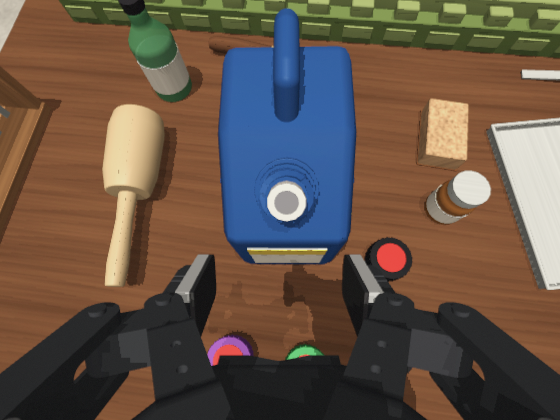

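The plug's white head sits in the neck at (200,286), within 2 px of the prediction.

Emit:
carry_out(motion=[[[5.5, 0.1, 0.09, 2.4, -0.5, 0.46, -0.2], [5.5, 0.1, 0.09, 2.4, -0.5, 0.46, -0.2], [5.5, 0.1, 0.09, 2.3, -0.5, 0.46, -0.2], [5.5, 0, 0, 0, 0, 0, 0], [5.5, 0, 0, 0, 0, 0, 0]]])

```text
time_s: 15.83
position: [0.4463, 0.2164, 0.2466]
eef_rot: [[0.815, 0.109, 0.569], [0.091, -0.994, 0.061], [0.573, 0.002, -0.82]]
force: [-0.1, 0.4, 0.5]
finger_gap: 0.0552
grasp_force: 0.0
```

```bash
python3 plug.py w7 .004; python3 st.py
```

```text
[0.446 0.216 0.247] [ 1.069 -0.216 -0.74   0.711 -0.805  0.17 ] [-0.098  0.351  0.521] 15.8333
[{'position': [235.8, 277.0], 'score': 0.62}]
pred top (np.float64(241.20986382736845), np.float64(276.1032731824719))
pred box r,c [215.491 249.267] [265.782 302.923]
12 [ 249  210   53   55 2297] [237.265 275.1  ]
total [-0.155 -0.073  4.706] [ 0.003 -0.083 -0.126] N 2
row [-0.077 -0.037  2.353] [ 0.001 -0.041 -0.063]
tool F [ 0.107 -0.636  0.171] M [ 0.02  -1.692  0.018] 0.055123770647475485 0.0 [0.446 0.218 0.249] [ 1.071 -0.218 -0.737  0.711 -0.805  0.17 ] 15.9333
axial 0.05106568196045989 lateral(tool) [0.001 0.001 0.   ] angle n 0.08266100572610857
```

Emit:
carry_out(motion=[[[5.2, -0.03, -0.02, 1.5, 0, 0, 0], [5.2, -0.03, -0.02, 1.5, 0, 0, 0], [5.2, -0.03, -0.01, 1, 0, 0, 0], [5.2, -0.03, -0.01, 0.5, 0, 0, 0], [5.2, 0, 0, 0.2, 0, 0, 0], [5.2, 0, 0, 0, 0, 0, 0]]])

```text
time_s: 16.43
position: [0.4716, 0.2223, 0.2089]
eef_rot: [[0.813, 0.113, 0.571], [0.092, -0.994, 0.065], [0.575, -0.001, -0.818]]
force: [-0.6, 0.2, 1.3]
finger_gap: 0.052
grasp_force: 0.0
```

```bash
python3 st.py
```

```text
tool F [ 0.252 -0.227 -1.378] M [ 0.046 -1.749  0.005] 0.05201575208908781 0.0 [0.472 0.222 0.209] [ 0.971 -0.137 -0.801  0.81  -0.642  0.114] 16.4333
axial 0.003754167963868696 lateral(tool) [-0.    -0.001 -0.   ] angle n 0.07067623835004096
```

Emit:
carry_out(motion=[[[4, 0, 0, 0, 0, 0, 0], [3.4, 0, 0, 0, 0, 0, 0], [2.8, 0, 0, 0, 0, 0, 0], [2.8, 0, 0, 0, 0, 0, 0], [2.8, 0, 0, 0, 0, 0, 0]]])

```text
time_s: 16.85
position: [0.4715, 0.222, 0.2093]
eef_rot: [[0.813, 0.113, 0.571], [0.092, -0.994, 0.065], [0.575, -0.0, -0.818]]
force: [-4.0, -2.8, 5.5]
finger_gap: 0.0303
grasp_force: 24.2
```

```bash
python3 st.py
```

```text
tool F [-0.295  2.36  -6.973] M [-1.093 -1.921 -0.022] 0.030327126704577934 24.218256175518036 [0.471 0.222 0.209] [ 0.971 -0.138 -0.801  0.811 -0.644  0.114] 16.85
axial 0.004170094981211167 lateral(tool) [-0. -0. -0.] angle n 0.10436301952497408
```

Emit:
carry_out(motion=[[[2.8, 0, 0, -0.15, 0, 0, 0], [2.8, 0, 0, -0.3, 0, 0, 0], [2.8, 0, 0, -0.4, 0, 0, 0], [2.8, 0, 0, -0.5, 0, 0, 0], [2.8, 0, 0, -0.8, 0, 0, 0]]])

```text
time_s: 17.27
position: [0.4586, 0.2208, 0.2255]
eef_rot: [[0.814, 0.114, 0.569], [0.093, -0.994, 0.065], [0.573, 0.0, -0.82]]
force: [-0.5, 0.5, 0.2]
finger_gap: 0.0305
grasp_force: 25.1
```

Emit:
carry_out(motion=[[[2.8, 0, 0, -1.2, 0, 0, 0], [2.8, 0, 0, -1.5, 0, 0, 0], [2.8, 0, 0, -1.5, 0, 0, 0], [2.8, 0, 0, -1.5, 0, 0, 0], [2.8, 0, 0, -1, 0, 0, 0], [2.8, 0, 0, -0.5, 0, 0, 0], [2.8, 0, 0, 0, 0, 0, 0]]])

```text
time_s: 17.85
position: [0.4176, 0.217, 0.2858]
eef_rot: [[0.813, 0.115, 0.57], [0.093, -0.993, 0.068], [0.575, -0.002, -0.818]]
force: [-0.1, 0.3, -0.3]
finger_gap: 0.0305
grasp_force: 25.1
```

```bash
python3 st.py; python3 - <<'E'
from h import *
w=manip.camera("wrist");s=manip.camera("scene");
o=np.zeros((420,800,3),np.uint8);o[:,:400]=w[:,80:480];o[:,400:]=cv2.resize(s[120:225,315:415],(400,420));cv2.imwrite("pics/c8.png",o)
path(np.array([.637,-.186,.17]),down(12),18)
E
```

```text
tool F [-0.245 -0.312  0.203] M [ 0.018 -1.745  0.037] 0.03050959151402821 25.09380340576172 [0.418 0.217 0.286] [ 1.182 -0.289 -0.679  0.657 -0.965  0.179] 17.85
axial 0.09783424298284916 lateral(tool) [-0.001 -0.001  0.   ] angle n 0.18346145221910143
total [ 7.537 42.465 19.21 ] [  1.664 -34.951  -5.281] N 18
row [0.609 2.394 0.895] [ 0.092 -1.942 -0.293]
[0.418 0.216 0.284]
[0.456 0.149 0.272]
[0.494 0.081 0.257]
[0.531 0.014 0.239]
[ 0.568 -0.053  0.218]
[ 0.603 -0.119  0.195]
[ 0.637 -0.186  0.17 ]
```

View pics/c8.png

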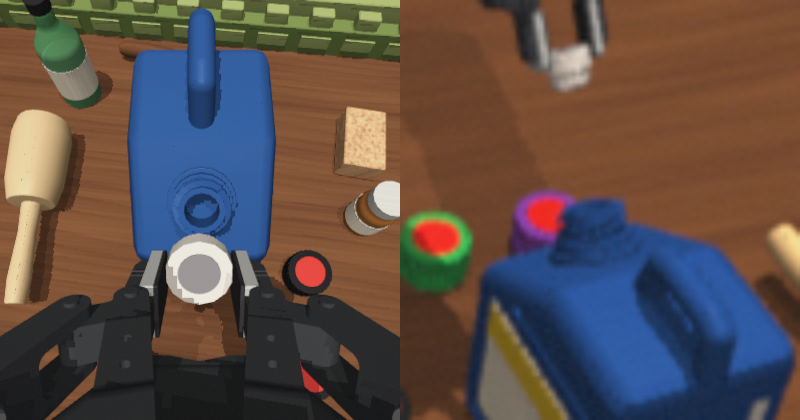

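The plug is out, in the fingers at (270,200), and the neck is open at (208,202). Next stop is the tray's far half.

Emit:
carry_out(motion=[[[2.8, 0.3, 1.2, 0.45, 0.05, -1, -0.15], [2.8, 0.3, 1.2, 0.45, 0.05, -1, -0.15], [2.8, 0.6, 2.4, 0.9, 0.1, -1.95, -0.3], [2.8, 0.6, 2.4, 0.9, 0.1, -1.95, -0.3], [2.8, 0.6, 2.4, 0.9, 0.1, -1.95, -0.3], [2.8, 0.6, 2.4, 0.9, 0.1, -1.95, -0.3], [2.8, 0.6, 2.4, 0.9, 0.1, -1.95, -0.3], [2.8, 0.6, 2.4, 0.9, 0.1, -1.95, -0.3], [2.8, 0.6, 2.4, 0.9, 0.1, -1.95, -0.3], [2.8, 0.6, 2.4, 0.9, 0.1, -1.95, -0.3]]])

```text
time_s: 18.78
position: [0.5317, 0.0115, 0.237]
eef_rot: [[0.942, 0.161, 0.294], [0.156, -0.987, 0.042], [0.297, 0.006, -0.955]]
force: [0.1, 0.6, 0.8]
finger_gap: 0.0305
grasp_force: 25.1
```

Emit:
carry_out(motion=[[[2.8, 0.6, 2.4, 0.9, 0.1, -1.95, -0.3], [2.8, 0.6, 2.4, 0.9, 0.1, -1.95, -0.3], [2.8, 0.6, 2.4, 0.9, 0.1, -1.95, -0.3], [2.8, 0.6, 2.4, 0.9, 0.1, -1.95, -0.3], [2.8, 0.6, 2.4, 0.9, 0.1, -1.95, -0.3], [2.8, 0.6, 2.4, 0.9, 0.1, -1.95, -0.3], [2.8, 0.6, 2.4, 0.9, 0.1, -1.95, -0.3], [2.8, 0.3, 1.2, 0.45, 0.05, -1, -0.15], [2.8, 0, 0, 0, 0, 0, 0], [2.8, 0, 0, 0, 0, 0, 0]]])

```text
time_s: 19.62
position: [0.6192, -0.1549, 0.1792]
eef_rot: [[0.979, 0.2, 0.043], [0.2, -0.98, 0.009], [0.044, -0.0, -0.999]]
force: [-0.1, 0.1, 0.1]
finger_gap: 0.0301
grasp_force: 25.1
```

```bash
python3 st.py; python3 - <<'E'
from h import *
go(np.array([.637,-.186,.04]),down(12))
E
```

```text
tool F [-0.109 -0.157 -0.129] M [ 0.021 -0.105  0.027] 0.030072504948112762 25.097771286964417 [ 0.619 -0.155  0.179] [-0.006  0.42   0.216 -0.01  -1.323  1.781] 19.6167
axial -0.08025896095319301 lateral(tool) [ 0.023  0.394 -0.038] angle n 32.46889306161571
total [ 0.502  3.411 13.953] [-0.003 -2.543 -0.462] N 4
row [0.181 0.853 3.486] [-0.001 -0.636 -0.116]
```

Emit:
carry_out(motion=[[[2.8, 0.1, 0.5, 2, 0, -0.4, -0.07], [2.8, 0.1, 0.5, 2, 0, -0.4, -0.07], [2.8, 0.1, 0.5, 2, 0, -0.4, -0.07], [2.8, 0.1, 0.5, 2, 0, -0.4, -0.07], [2.8, 0.1, 0.5, 2, 0, -0.4, -0.07], [2.8, 0.1, 0.5, 2, 0, -0.4, -0.07], [2.8, 0.1, 0.4, 2, 0, -0.1, -0.05], [2.8, 0, 0, 0, 0, 0, 0], [2.8, 0, 0, 0, 0, 0, 0]]])

```text
time_s: 20.37
position: [0.6361, -0.1847, 0.0415]
eef_rot: [[0.978, 0.21, 0.002], [0.21, -0.978, -0.0], [0.002, 0.001, -1.0]]
force: [0.2, 0.0, -0.5]
finger_gap: 0.0306
grasp_force: 25.1
```

```bash
python3 - <<'E'
from h import *
w=manip.camera("wrist");s=manip.camera("scene")
o=np.zeros((420,800,3),np.uint8);o[:,:400]=w[:,80:480];o[:,400:]=cv2.resize(s[235:340,170:270],(400,420));cv2.imwrite("pics/c9.png",o)
go(np.array([.637,-.186,.021]),down(12))
E
```

```text
total [-0.114  0.082  2.293] [ 0.132 -0.379  0.165] N 1
row [-0.114  0.082  2.293] [ 0.132 -0.379  0.165]
```

View pics/c9.png

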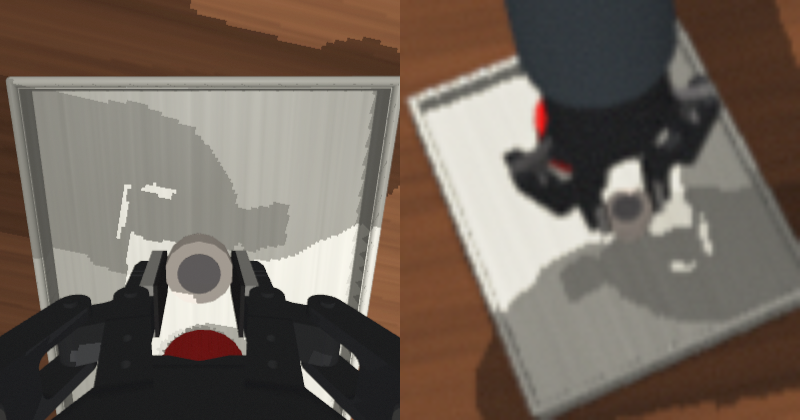

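The plug is level in the fingers at (270,200), over the tray with the cap behind it at (345,205). I lower it until it touches.

Emit:
carry_out(motion=[[[2.8, 0, 0, 0.7, 0, -0.2, 0], [2.8, 0, 0, 0.7, 0, 0, 0], [2.8, 0, 0, 0.5, 0, 0, 0], [2.8, 0, 0, 0.1, 0, 0, 0], [2.8, 0, 0, 0, 0, 0, 0]]])

```text
time_s: 20.88
position: [0.6366, -0.1851, 0.0213]
eef_rot: [[0.978, 0.21, -0.0], [0.21, -0.978, -0.001], [-0.001, 0.001, -1.0]]
force: [0.5, -0.8, 0.0]
finger_gap: 0.0304
grasp_force: 25.1
```

Emit:
carry_out(motion=[[[2.8, 0, 0, 0.1, 0, 0, 0], [2.8, 0, 0, 0.05, 0, 0, 0], [2.8, 0, 0, 0, 0, 0, 0]]])

```text
time_s: 21.13
position: [0.6371, -0.1852, 0.0205]
eef_rot: [[0.978, 0.21, 0.001], [0.21, -0.978, -0.001], [0.001, 0.001, -1.0]]
force: [0.4, 0.3, -0.5]
finger_gap: 0.0306
grasp_force: 25.1
```

Emit:
carry_out(motion=[[[2.8, 0, 0, 0.07, 0, 0, 0], [2.8, 0, 0, 0, 0, 0, 0]]])

```text
time_s: 21.3
position: [0.6371, -0.1852, 0.0198]
eef_rot: [[0.978, 0.21, 0.001], [0.21, -0.978, -0.001], [0.001, 0.001, -1.0]]
force: [-1.1, 0.7, -0.6]
finger_gap: 0.0304
grasp_force: 25.1
```

Emit:
carry_out(motion=[[[2.8, 0, 0, 0.07, 0, 0, 0], [2.8, 0, 0, 0, 0, 0, 0]]])

```text
time_s: 21.47
position: [0.637, -0.1852, 0.019]
eef_rot: [[0.978, 0.21, 0.001], [0.21, -0.978, -0.001], [0.001, 0.001, -1.0]]
force: [-0.6, -0.5, -0.1]
finger_gap: 0.0302
grasp_force: 25.1
```

Emit:
carry_out(motion=[[[2.8, 0, 0, 0.08, 0, 0, 0], [2.8, 0, 0, 0, 0, 0, 0]]])

```text
time_s: 21.63
position: [0.637, -0.1851, 0.0181]
eef_rot: [[0.978, 0.21, 0.001], [0.21, -0.978, -0.001], [0.0, 0.001, -1.0]]
force: [0.9, -0.7, -0.4]
finger_gap: 0.0305
grasp_force: 25.1
```

Emit:
carry_out(motion=[[[2.8, 0, 0, 0.07, 0, 0, 0], [2.8, 0, 0, 0, 0, 0, 0]]])

```text
time_s: 21.8
position: [0.6371, -0.1852, 0.0175]
eef_rot: [[0.978, 0.21, 0.001], [0.21, -0.978, -0.001], [0.001, 0.001, -1.0]]
force: [0.0, 0.1, -0.6]
finger_gap: 0.0301
grasp_force: 25.1
```

Emit:
carry_out(motion=[[[2.8, 0, 0, 0.07, 0, 0, 0], [2.8, 0, 0, 0, 0, 0, 0]]])

```text
time_s: 21.97
position: [0.6371, -0.1852, 0.0174]
eef_rot: [[0.978, 0.21, 0.001], [0.21, -0.978, -0.001], [0.001, 0.001, -1.0]]
force: [-2.1, -0.1, 4.3]
finger_gap: 0.0306
grasp_force: 25.4
```

Emit:
carry_out(motion=[[[2.8, 0, 0, 0.07, 0, 0, 0], [2.8, 0, 0, 0, 0, 0, 0]]])

```text
time_s: 22.13
position: [0.6372, -0.1852, 0.0173]
eef_rot: [[0.978, 0.21, 0.002], [0.21, -0.978, -0.001], [0.001, 0.002, -1.0]]
force: [-2.9, 2.1, 6.6]
finger_gap: 0.0303
grasp_force: 25.7
```

Emit:
carry_out(motion=[[[3.3, 0, 0, -0.03, 0, 0, 0], [3.7, 0, 0, 0, 0, 0, 0], [4.5, 0, 0, 0, 0, 0, 0], [5.5, 0, 0, 0, 0, 0, 0], [5.5, 0, 0, -0.5, 0, 0, 0], [5.5, 0, 0, -1, 0, 0, 0], [5.5, 0, 0, -2, 0, 0, 0], [5.5, 0, 0, -3, 0, 0, 0], [5.5, 0, 0, -4, 0, 0, 0], [5.5, 0, 0, -4, 0, 0, 0]]])

```text
time_s: 22.97
position: [0.6363, -0.1851, 0.1635]
eef_rot: [[0.978, 0.21, -0.0], [0.21, -0.978, -0.001], [-0.0, 0.001, -1.0]]
force: [1.9, -0.1, 1.0]
finger_gap: 0.0551
grasp_force: 0.0
```

Emit:
carry_out(motion=[[[5.5, 0, 0, -3, 0, 0, 0], [5.5, 0, 0, -2, 0, 0, 0], [5.5, 0, 0, -1, 0, 0, 0], [5.5, 0, 0, 0, 0, 0, 0], [5.5, 0, 0, 0, 0, 0, 0]]])

```text
time_s: 23.38
position: [0.6367, -0.1847, 0.2208]
eef_rot: [[0.978, 0.21, 0.0], [0.21, -0.978, -0.0], [0.0, 0.0, -1.0]]
force: [-0.2, -0.2, -0.8]
finger_gap: 0.0553
grasp_force: 0.0
```

```bash
python3 - <<'E'
from h import *
w=manip.camera("wrist");s=manip.camera("scene")
o=np.zeros((420,800,3),np.uint8);o[:,:330]=w[:,115:445];o[:,330:]=cv2.resize(s[150:350,160:420],(470,361))[:420].copy() if 0 else cv2.copyMakeBorder(cv2.resize(s[150:350,160:420],(470,361)),0,59,0,0,0);cv2.imwrite("pics/c10.png",o)
E
```

```text
(no output)
```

View pics/c10.png

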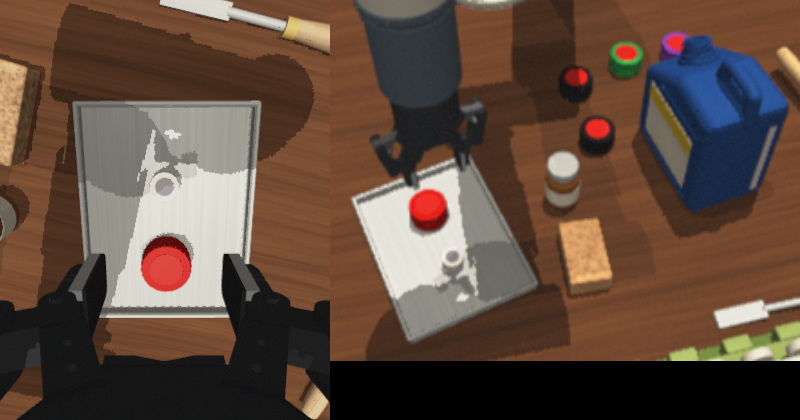

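The cap at (268,165) and the plug at (183,165) both stand in the tray, the neck is open, and the jar and block are where they were. I'm handing in.

```bash
python3 -c "
from plant import manip
print(manip.hand_in())"
```

```text
the job is handed in; nothing more can be done
None
```

The canister is open and handed in after about 23 s of robot time: the red cap lies flat in the steel tray with the white plug standing beside it, and nothing else was moved.

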